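# Put the microscope accessories back into their fitted kit tray

## Robot

A 7-joint arm with a two-finger parallel gripper is mounted at the origin on a cart in front of the work surface, level with it; the furniture and walls round the work are solid. World frame = base frame: x ahead of the robot, y to its left, z up, the work surface at z = 0. Lengths are in m, angles in rad, forces in N, time in s.
With the tool pointing down it reaches from about 0.425 to 0.95 m from the base axis. Payload 16.7 kg.
Tool frame: the origin (TCP) lies on the mounting face of the last link; the fingertips stand 199 mm ahead of it and the grasp point (between the pads) lies 180 mm ahead of it; z points along the fingers, y is the line along which they close (so a half turn about z gives the same grasp; the last joint's range is limited). The gripper opens to 94 mm and grips with 3 to 60 N. Pads are 16 mm wide; open, the fingers measure 119 mm over their backs; the gripper's body (75 mm by 177 mm) begins 78 mm behind the grasp point.
Start: joints at [-1.355, 0.426, 0.074, 1.606, -0.034, 1.111, -0.067], TCP at [0.241, 0.63, 0.405] pointing down, gripper open.
Joint ranges: [-2.85, 2.85], [-0.5, 2.14], [-1.23, 1.37], [0.21, 2.46], [-1.02, 4.16], [0.16, 2.05], [-2.73, 2.73]. Speed limits (rad/s): [1.89, 1.89, 2.39, 2.39, 3.01, 3.01, 3.01].

## Interface

Orientations are given as [roll, pitch, yaw] about the fixed x, y, z axes, in that order (R = Rz(yaw) Ry(pitch) Rx(roll)).
In Python, from cell import bot, vision gives the robot as it stands.
- The arm moves only by the tool step_arm, never from a script. Its argument "plan" is a list of rows, each an object with "dr": the turn, a rotation vector about the tool's x, y, z in shares of pi rad (1.0 is pi rad), a list of three; "linear": the shift along the tool's x, y, z in shares of 1 m (1.0 is 1 m), a list of three; "fingers": the opening, from 0 (shut) to 1 (fully open). A call has 1 to 10 rows; each row is the pose to reach, as a shift and turn from the pose commanded when the call began, along the tool's axes at that moment; what a row does not reach only later rows make up. A row lasts 1/8 s, in which the tool goes at most 62.5 mm and 10.7 degrees, less where a joint would pass 70% of its speed; a pose out of reach is approached as far as the arm can. No shift or turn number may pass 1 either way. A call with a gripper value outside its range is refused whole. The fingers move at their own pace and stop on an object; "force" is the grip in N (left out, the last holds). Time passes only in rows, so rows that repeat a pose let the fingers close. It gives the time, the measured TCP pose, the force, the opening and the grip force at its end, in the units of the state.
- bot.state(): the state, without advancing time (a new reading comes with each control period).
- vision.get_image(name): name is "side" or "top"; returns a dict with "color" (384x512x3 uint8, red, green, blue), "vfov" (degrees; the focal length in pixels is half the picture's height over the tangent of half this angle, whatever the lens; pixels are square), "cx", "cy" (the principal point, pixels), "rvec" (rotation vector, rad) and "tvec" (3), from world to camera coordinates, as OpenCV has them. Camera axes: x right, y down, z forward; pixel columns grow to the right and rows downward; lengths in m; the calibration is good to about 2 mm. A picture is of the moment at which its call begins. There is no depth.
- bot.hand_in(): hands the job in; it is judged then, once.
The state is a dict: "clock": time; "joint_pos": joint angles; "joint_velocities": joint speeds; "joint_torque": joint torques, N m; "ee_pos": TCP position; "eef_rot": TCP orientation; "contact_force": force on the tool from outside, world axes, zero at the start; "ft_torque": the same for the moment, N m; "width": finger opening in m; "gripper_force": force on a finger pad.
Only numpy, scipy, OpenCV 4.12 (cv2) and the standard library are available. Lean on these libraries where they do the work, as an engineer would, in place of code of your own. Each camera call takes 0.05 s, during which the arm holds its last target. There are 200 camera calls.

## Task

Put the microscope accessories away in the kit tray: the counting-chamber case, the cover-slip carton, the spare eyepiece and the objective canister each go into the foam inlay whose pocket is cut for them, seated fully on the pocket's floor, with the eyepiece and the canister upright. Set each one down gently rather than dropping it in, and leave the glass vial and the tally counter on the bench where they are.

Things in the scene. Friction and masses are not known exactly. Their poses are not given: they have to be found in the camera images.
- chamber_case: Flat black closed case of a counting chamber, 44 (x) x 92 (y) x 19 mm high, lying flat on the bench, about 55 g. Origin: centre of its underside; z up. Grasp across the 44 mm; kept high, the fingers stay clear of the inlay when it is set down.
- coverslip_carton: Small pale carton of cover slips, 28 (x) x 64 (y) x 15 mm high, lying flat on the bench, about 40 g. Origin: centre of its underside; z up. Grasp across the 28 mm by its upper half, since its lower 8 mm go into the inlay.
- eyepiece: Spare microscope eyepiece standing upright on its narrow metal tube: tube 23 mm diameter from 0 to 22 mm height, black knurled head 34 mm diameter from 22 to 44 mm height, about 70 g. The shorter of the two round black-topped things. Origin: centre of its underside; z up. Grasp the head.
- objective_canister: Upright screw canister of an objective: white body 34 mm diameter up to 36 mm height, black cap 36 mm diameter from 36 to 54 mm height, about 90 g. The taller of the two round black-topped things. Origin: centre of its underside; z up. Grasp the cap or the body.
- inlay_chamber: Inlay with the large rectangular pocket, for the chamber case: 102 (x) x 54 (y) mm, centred, 9 mm deep (floor 11 mm above the origin), mouth bevelled 4 mm outwards. The case's 92 mm lie along x, either way round. Fixed grey foam block 124 (x) x 78 (y) x 20 mm, one of four in an aluminium tray (rim 24 mm high), order varies. Origin: centre of its underside, 3 mm over the bench; z up.
- inlay_coverslip: Inlay with the small rectangular pocket, for the carton: 74 (x) x 38 (y) mm, centred, 8 mm deep (floor 12 mm above the origin), mouth bevelled 4 mm outwards. The carton's 64 mm lie along x, either way round. Fixed grey foam block 124 (x) x 78 (y) x 20 mm, one of four in an aluminium tray (rim 24 mm high), order varies. Origin: centre of its underside, 3 mm over the bench; z up.
- inlay_eyepiece: Inlay with the small round pocket, for the eyepiece's tube: 32 mm diameter, centred, 12 mm deep (floor 8 mm above the origin), mouth bevelled 4 mm outwards. The eyepiece stands in it head up. Fixed grey foam block 124 (x) x 78 (y) x 20 mm, one of four in an aluminium tray (rim 24 mm high), order varies. Origin: centre of its underside, 3 mm over the bench; z up.
- inlay_canister: Inlay with the large round pocket, for the objective canister: 44 mm diameter, centred, 12 mm deep (floor 8 mm above the origin), mouth bevelled 4 mm outwards. The canister stands in it cap up. Fixed grey foam block 124 (x) x 78 (y) x 20 mm, one of four in an aluminium tray (rim 24 mm high), order varies. Origin: centre of its underside, 3 mm over the bench; z up.
- stain_vial: Bystander, not to be moved: glass vial with a white stopper, 28 mm diameter, 48 mm high, standing loose on the bench to the right of the tray. Origin: centre of its underside.
- tally_counter: Bystander, not to be moved: round hand tally counter, 56 x 53 x 24 mm, lying loose on the bench to the left. Origin: centre of its underside.

How it is judged:
By the outcome, as a careful person would: the job done as asked, in the order asked, and still so for the second after the job is handed in, with the robot touching nothing.
It also fails if it takes over 109 s, if anything falls off the work surface, if the arm or the gripper's body presses on something with over 40 N, if the wrist force passes 120 N, or if a joint passes its speed limit or range.

## Working session

There is one attempt and no reset: what is moved stays moved. The work goes in short steps, Python scripts to look and compute and a tool call to move; the robot and the scene stay as the last step left them, time stands still between calls to the robot, and variables do not carry over. Pictures are saved under pics/ and viewed, at most 14 in all, crops included, and the job is handed in when it is done.

Besides the shell and the picture viewer there is one more tool, called after "Request:" as a command line: name --argument value ..., lists and objects as JSON in quotes. step_arm: Moves the arm, as the interface text tells. Its arguments: {"type":"object","properties":{"plan":{"type":"array"},"force":{"type":"number"}},"required":["plan"]}

```bash
mkdir -p pics; ls; python3 - <<'E'
from cell import bot, vision
import cv2
for n in ("top","side"):
    d=vision.get_image(n); cv2.imwrite(f"pics/{n}0.png",cv2.cvtColor(d["color"],cv2.COLOR_RGB2BGR))
    print(n,d["vfov"],d["cx"],d["cy"],d["rvec"],d["tvec"])
print(bot.state())
E
```

```text
pics
top 48.9659960087836 255.6428350290574 193.3063493784803 [ 2.10940637 -2.14688672  0.16976273] [0.19613156 0.5257686  1.09339951]
side 47.955157304611575 260.93236362215475 193.80105374019254 [ 2.12353529 -0.2006957   0.08548156] [-0.51469294  0.20748405  0.84647207]
{'clock': 0.1, 'joint_pos': array([-1.35446586,  0.42669131,  0.07386223,  1.60652008, -0.03408701,
        1.1107893 , -0.06710129]), 'joint_velocities': array([-1.78905448e-03, -2.78765264e-03, -2.17028803e-04, -1.34114943e-03,
        1.74858714e-03,  5.59136853e-05, -2.72720130e-04]), 'joint_torque': array([ 8.68234900e-03, -9.37457657e+01,  3.67736220e+00, -4.55038083e+01,
       -4.85253136e-02,  1.69178098e-02,  1.12269843e-04]), 'ee_pos': array([0.24142535, 0.63018238, 0.40404132]), 'eef_rot': array([-3.14044822e+00,  9.75446756e-05,  2.77572740e+00]), 'contact_force': array([ 0.84169609, -0.15635921,  0.24805885]), 'ft_torque': array([-0.01879198,  0.00643623, -0.00388212]), 'gripper_force': 0.0, 'width': 0.09408768477171096}
```

View pics/top0.png

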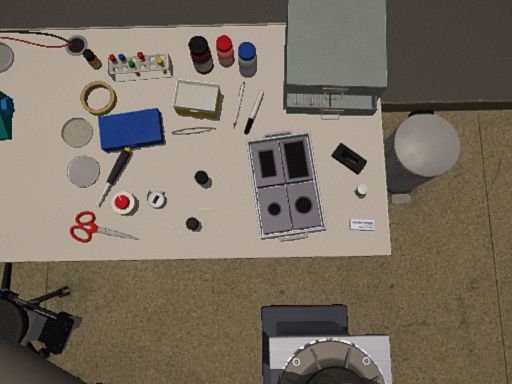

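View pics/side0.png

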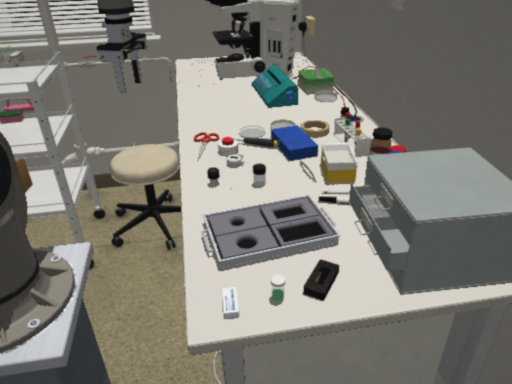

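The top view shows the case at (349,158), the carton at (362,225), the eyepiece at (193,224), the canister at (201,177), the vial at (362,190) and the counter at (157,199). The tray is around (287,186). Pockets: small rectangle (267,163), large rectangle (295,158), small round (274,209), large round (303,205). The side view confirms that the shorter black-topped part is the one nearer the robot.

```bash
cat > h.py <<'E'
import numpy as np, cv2
from cell import bot, vision
def cam(n):
    d=vision.get_image(n); f=d["color"].shape[0]/2/np.tan(np.radians(d["vfov"]/2))
    d["K"]=np.array([[f,0,d["cx"]],[0,f,d["cy"]],[0,0,1]]); d["R"]=cv2.Rodrigues(np.array(d["rvec"],float))[0]
    d["t"]=np.array(d["tvec"],float); d["bgr"]=cv2.cvtColor(d["color"],cv2.COLOR_RGB2BGR); return d
def ray(d,uv,z):
    uv=np.atleast_2d(uv).astype(float); r=np.c_[uv,np.ones(len(uv))]@np.linalg.inv(d["K"]).T@d["R"]
    c=-d["R"].T@d["t"]; s=(z-c[2])/r[:,2]; return c+r*s[:,None]
def proj(d,p): return cv2.projectPoints(np.atleast_2d(p).astype(float),cv2.Rodrigues(d["R"])[0],d["t"],d["K"],None)[0][:,0]
def comps(d,mask,x0,y0,x1,y1,amin=20):
    m=np.zeros_like(mask); m[y0:y1,x0:x1]=mask[y0:y1,x0:x1]
    cs,_=cv2.findContours(m,cv2.RETR_EXTERNAL,cv2.CHAIN_APPROX_NONE)
    return sorted([c for c in cs if cv2.contourArea(c)>amin],key=cv2.contourArea,reverse=True)
E
python3 - <<'E'
from h import *
d=cam("top"); g=cv2.cvtColor(d["bgr"],cv2.COLOR_BGR2GRAY)
print(-d["R"].T@d["t"])
cv2.imwrite("pics/topc.png",cv2.resize(d["bgr"][125:250,180:390],None,fx=3.8,fy=3.8,interpolation=cv2.INTER_CUBIC))
dark=(g<50).astype(np.uint8)*255
for c in comps(d,dark,180,125,390,245):
    (u,v),(w,h),a=cv2.minAreaRect(c); M=cv2.moments(c); p=(M["m10"]/M["m00"],M["m01"]/M["m00"])
    print("dark",np.round([u,v,w,h,a,*p],1),cv2.contourArea(c),[np.round(ray(d,p,z)[0,:2],4) for z in (0,.019,.044)])
s=cam("side"); cv2.imwrite("pics/sidec.png",cv2.resize(s["bgr"][140:330,180:350],None,fx=3.1,fy=3.1,interpolation=cv2.INTER_CUBIC))
E
```

```text
[0.33693323 0.17685493 1.16859789]
dark [295.6 159.4  35.5  19.4  80.5 295.6 159.4] 634.0 [array([0.6328, 0.0718]), array([0.628 , 0.0735]), array([0.6217, 0.0758])]
dark [348.8 158.3  32.5  16.1  35.  348.9 158.4] 478.0 [array([ 0.6329, -0.0796]), array([ 0.6281, -0.0755]), array([ 0.6217, -0.07  ])]
dark [267.  163.3  25.6  13.8  81.3 267.  163.4] 319.0 [array([0.6227, 0.1535]), array([0.6181, 0.1539]), array([0.612 , 0.1544])]
dark [303.5 204.5  15.   15.   90.  303.1 204.8] 172.5 [array([0.502 , 0.0552]), array([0.4993, 0.0572]), array([0.4958, 0.0598])]
dark [201.3 177.2  13.4  11.3  45.  201.2 177.3] 118.5 [array([0.5858, 0.3407]), array([0.5817, 0.3381]), array([0.5764, 0.3346])]
dark [192.5 223.5  11.   11.   90.  192.3 223.4] 98.0 [array([0.4552, 0.3649]), array([0.4533, 0.3619]), array([0.4508, 0.3578])]
dark [273.5 209.   10.   11.   90.  273.9 208.8] 89.5 [array([0.4921, 0.1371]), array([0.4896, 0.1378]), array([0.4863, 0.1386])]
dark [247.2 128.6   4.2   9.7  23.2 247.3 128.7] 27.0 [array([0.7268, 0.2082]), array([0.7204, 0.2077]), array([0.7121, 0.207 ])]
```

View pics/topc.png

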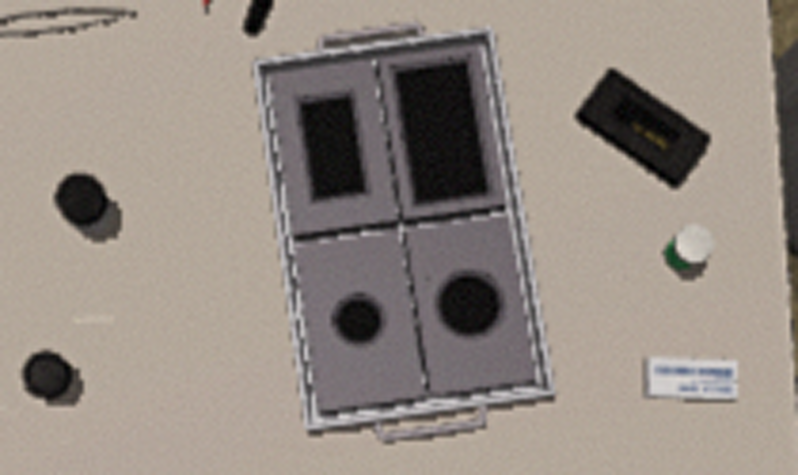

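View pics/sidec.png

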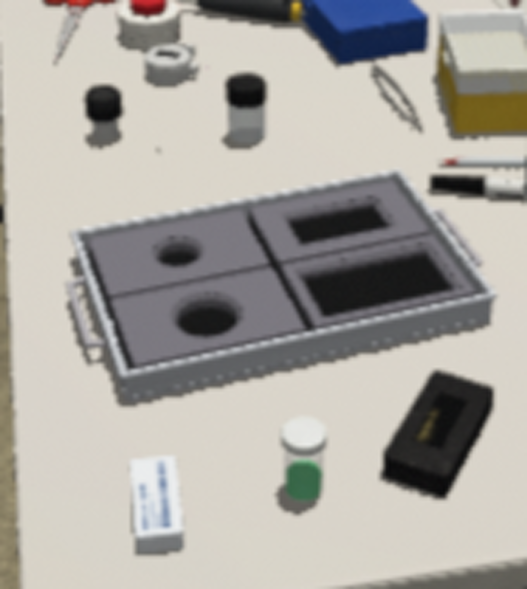

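```bash
cat > m.py <<'E'
from h import *
t=cam("top"); s=cam("side")
def info(d,c):
    c=cv2.convexHull(c); M=cv2.moments(c); (a,b),(w,h),an=cv2.minAreaRect(c)
    return np.array([M["m10"]/M["m00"],M["m01"]/M["m00"]]),(round(w,1),round(h,1),round(an,1))
def tri(a,b):
    P=[d["K"]@np.c_[d["R"],d["t"]] for d in (t,s)]
    X=cv2.triangulatePoints(P[0],P[1],a,b)[:,0]; return X[:3]/X[3]
gt,gs=[cv2.cvtColor(d["bgr"],cv2.COLOR_BGR2GRAY) for d in (t,s)]
dk=lambda g,th:(g<th).astype(np.uint8)*255
S=lambda d:cv2.cvtColor(d["bgr"],cv2.COLOR_BGR2HSV)[:,:,1]
for n,z,bt,bs,th in (("case",.0095,(325,138,375,180),(300,255,345,300),60),("canister",.045,(185,160,220,195),(250,160,270,175),60),("eyepiece",.033,(180,210,210,240),(203,164,224,180),60),
  ("pk_case",.019,(283,138,313,182),(270,215,330,244),50),("pk_slip",.019,(255,148,280,180),(270,202,310,220),50),("pk_eye",.019,(265,200,284,218),(225,212,250,228),50),("pk_can",.019,(292,194,315,216),(230,230,262,250),50)):
    a=comps(t,dk(gt,th),*bt)[0]; b=comps(s,dk(gs,th),*bs)[0]
    pa,ia=info(t,a); pb,ib=info(s,b)
    print(n,ia,ib,"top",ray(t,pa,z)[0,:2].round(4),"side",ray(s,pb,z)[0,:2].round(4),"tri",tri(pa,pb).round(4))
    if n in("case","pk_case"):
        bx=cv2.boxPoints(cv2.minAreaRect(a)); print("  corners",ray(t,bx,z)[:,:2].round(4).tolist())
w=((t["bgr"].min(2)>190)&(S(t)<25)).astype(np.uint8)*255
a=comps(t,w,340,212,385,240)[0]; pa,ia=info(t,a); print("carton top",ia,ray(t,pa,.015)[0,:2],cv2.contourArea(a),ray(t,cv2.boxPoints(cv2.minAreaRect(a)),.015)[:,:2].round(4).tolist())
print(t["bgr"][225,344:380].min(1),t["bgr"][215:240,366].min(1)); 
print(s["bgr"][303,215:246].tolist())
E
python3 m.py
```

```text
case (32.8, 16.1, 35.2) (22.9, 40.7, 28.3) top [ 0.6307 -0.0775] side [ 0.6306 -0.0802] tri [ 0.6313 -0.078   0.0073]
  corners [[0.6399, -0.0272], [0.6779, -0.0554], [0.6212, -0.1279], [0.5838, -0.0996]]
canister (13.4, 11.3, 45.0) (9.0, 10.0, 90.0) top [0.5761 0.3342] side [0.5784 0.332 ] tri [0.5777 0.3344 0.0434]
eyepiece (12.5, 11.2, 26.6) (10.0, 10.0, 90.0) top [0.4514 0.3599] side [0.4536 0.3584] tri [0.4526 0.3601 0.032 ]
pk_case (35.7, 19.4, 80.5) (13.2, 44.3, 78.2) top [0.6283 0.0736] side [0.6288 0.0714] tri [0.6291 0.0734 0.0173]
  corners [[0.6753, 0.1074], [0.6836, 0.0531], [0.5818, 0.0404], [0.5737, 0.0939]]
pk_slip (25.5, 13.8, 81.3) (7.3, 29.6, 78.7) top [0.6183 0.1538] side [0.6189 0.1527] tri [0.6188 0.1538 0.0182]
pk_eye (10.0, 11.0, 90.0) (10.0, 4.0, 0.0) top [0.4892 0.1378] side [0.4907 0.1355] tri [0.4902 0.1378 0.0172]
pk_can (15.0, 15.0, 90.0) (8.0, 17.0, 90.0) top [0.4995 0.0569] side [0.5007 0.054 ] tri [0.5005 0.0567 0.0168]
carton top (9.0, 22.0, 90.0) [ 0.44575186 -0.09883298] 64.5 [[0.4581, -0.0729], [0.4571, -0.133], [0.4324, -0.1315], [0.4335, -0.0716]]
[153 154 151 156 154 115 134 198 202 201 201 201 201 203 199 199 202 197
 180 191 178 168 171 171 168 172 173 172 181 170 153 149 154 153 154 153] [152 155 149 156 169 201 195 113 139 194 171 181 164 196 183  94 150 156
 154 154 151 154 151 154 157]
[[201, 211, 215], [201, 211, 215], [201, 210, 215], [201, 210, 215], [201, 211, 215], [201, 211, 215], [197, 207, 211], [170, 176, 179], [205, 205, 203], [232, 231, 229], [224, 216, 211], [212, 199, 189], [224, 215, 209], [226, 218, 211], [224, 216, 208], [231, 228, 224], [227, 220, 213], [200, 182, 170], [188, 164, 149], [210, 197, 188], [231, 229, 226], [236, 235, 233], [230, 230, 229], [213, 218, 220], [202, 211, 217], [202, 211, 217], [202, 211, 217], [201, 211, 217], [201, 212, 217], [201, 212, 216], [202, 212, 217]]
```

```bash
cat > go.py <<'E'
import sys
from h import *
from scipy.spatial.transform import Rotation as Ro
def go(x,y,ztip,yaw,s=None):
    """tip target in world (m), yaw in deg -> linear, dr in tool axes"""
    s=s or bot.state(); R=Ro.from_euler("xyz",s["eef_rot"]); T=Ro.from_euler("xyz",[np.pi,0,np.radians(yaw)])
    p=np.array([x,y,ztip+.199]); return R.inv().apply(p-s["ee_pos"]).round(4).tolist(),(R.inv()*T).as_rotvec().round(4).tolist()
if __name__=="__main__":
    s=bot.state(); print(s["clock"],s["ee_pos"].round(4),np.degrees(s["eef_rot"]).round(2),"w",round(s["width"],4),"F",s["contact_force"].round(2))
    for a in sys.argv[1:]: print(a,*go(*map(float,a.split(",")),s))
E
python3 - <<'E'
from m import *
for d,b,z in ((t,(338,210,385,242),.0075),(s,(210,280,250,325),.0075)):
    x=d["bgr"].astype(int); m=((x[:,:,0]-x[:,:,2])>-6).astype(np.uint8)*255
    c=comps(d,m,*b)[0]; p,i=info(d,c); print(i,cv2.contourArea(c),ray(d,p,z)[0,:2].round(4))
    if d is t: pt=p; print(ray(d,cv2.boxPoints(cv2.minAreaRect(c)),.012)[:,:2].round(4).tolist())
print(tri(pt,p))
E
python3 go.py .631,-.0785,.1,52.7 .631,-.0785,.0115,52.7
```

```text
case (32.8, 16.1, 35.2) (22.9, 40.7, 28.3) top [ 0.6307 -0.0775] side [ 0.6306 -0.0801] tri [ 0.6313 -0.078   0.0074]
  corners [[0.6399, -0.0272], [0.6779, -0.0554], [0.6212, -0.1279], [0.5838, -0.0996]]
canister (13.4, 11.3, 45.0) (9.0, 10.0, 90.0) top [0.5761 0.3342] side [0.5784 0.332 ] tri [0.5777 0.3344 0.0434]
eyepiece (12.5, 11.2, 26.6) (10.0, 10.0, 90.0) top [0.4515 0.3597] side [0.4535 0.3583] tri [0.4526 0.3599 0.032 ]
pk_case (35.5, 19.4, 80.5) (13.2, 44.3, 78.2) top [0.6282 0.0736] side [0.6287 0.0714] tri [0.629  0.0734 0.0173]
  corners [[0.6749, 0.1073], [0.6831, 0.0531], [0.5818, 0.0404], [0.5737, 0.0939]]
pk_slip (25.6, 13.8, 81.3) (7.3, 29.6, 78.7) top [0.6184 0.1538] side [0.6189 0.1527] tri [0.6189 0.1538 0.0182]
pk_eye (10.0, 11.0, 90.0) (4.0, 10.0, 90.0) top [0.4894 0.138 ] side [0.4908 0.1357] tri [0.4904 0.1379 0.0173]
pk_can (15.6, 14.8, 45.0) (8.0, 17.0, 90.0) top [0.4995 0.0573] side [0.5008 0.0539] tri [0.5005 0.057  0.0164]
carton top (9.0, 22.0, 90.0) [ 0.44541146 -0.09974464] 62.0 [[0.4581, -0.0729], [0.4571, -0.133], [0.4324, -0.1315], [0.4335, -0.071
[... 511 characters left out ...]
231, 228, 224], [226, 220, 213], [200, 182, 170], [188, 165, 149], [210, 197, 187], [231, 229, 226], [236, 235, 233], [230, 230, 229], [213, 218, 221], [203, 211, 217], [201, 210, 216], [201, 211, 217], [201, 211, 216], [201, 211, 217], [201, 211, 216], [202, 212, 217]]
(9.0, 23.0, 90.0) 185.5 [ 0.4435 -0.103 ]
[[0.4557, -0.0707], [0.4546, -0.1337], [0.4299, -0.1321], [0.431, -0.0694]]
(30.9, 15.5, 86.4) 425.5 [ 0.445  -0.1032]
[ 0.44427189 -0.10309331  0.00734396]
0.4 [0.2414 0.6303 0.4046] [-179.99    0.    159.04] w 0.0942 F [ 0.73 -0.48 -0.07]
.631,-.0785,.1,52.7 [-0.6173, -0.5225, 0.1057] [-0.0001, 0.0002, 1.856]
.631,-.0785,.0115,52.7 [-0.6173, -0.5225, 0.1942] [-0.0001, 0.0002, 1.856]
```

The manual's scale: turns go in shares of pi rad. Converting my numbers, 1.856 rad / 3.1416 = 0.5908.

Request:
step_arm --plan '[{"linear":[-0.617,-0.5225,0.09],"dr":[0,0,0.5908],"fingers":0.8},{"linear":[-0.617,-0.5225,0.09],"dr":[0,0,0.5908],"fingers":0.8},{"linear":[-0.617,-0.5225,0.09],"dr":[0,0,0.5908],"fingers":0.8},{"linear":[-0.617,-0.5225,0.09],"dr":[0,0,0.5908],"fingers":0.8},{"linear":[-0.617,-0.5225,0.09],"dr":[0,0,0.5908],"fingers":0.8},{"linear":[-0.617,-0.5225,0.09],"dr":[0,0,0.5908],"fingers":0.8},{"linear":[-0.617,-0.5225,0.09],"dr":[0,0,0.5908],"fingers":0.8},{"linear":[-0.617,-0.5225,0.09],"dr":[0,0,0.5908],"fingers":0.8},{"linear":[-0.617,-0.5225,0.09],"dr":[0,0,0.5908],"fingers":0.8},{"linear":[-0.617,-0.5225,0.09],"dr":[0,0,0.5908],"fingers":0.8}]'

```text
clock: 1.65
ee_pos: [0.5412, 0.0842, 0.3357]
eef_rot: [3.141, -0.001, 0.914]
contact_force: [0.1, 1.3, 0.8]
width: 0.0751
gripper_force: 0.0
```

```bash
python3 go.py .631,-.0785,.07,52.7 .631,-.0785,.0115,52.7
```

```text
1.65 [0.5412 0.0842 0.3357] [ 1.7998e+02 -5.0000e-02  5.2390e+01] w 0.0751 F [0.09 1.34 0.81]
.631,-.0785,.07,52.7 [-0.0741, 0.1704, 0.0667] [0.0003, -0.0009, -0.0054]
.631,-.0785,.0115,52.7 [-0.0742, 0.1704, 0.1252] [0.0003, -0.0009, -0.0054]
```

Converted, -0.005 rad / 3.1416 = -0.0016.

Request:
step_arm --plan '[{"linear":[-0.074,0.17,0],"dr":[0,0,-0.0016],"fingers":0.8},{"linear":[-0.074,0.17,0],"dr":[0,0,-0.0016],"fingers":0.8},{"linear":[-0.074,0.17,0.067],"dr":[0,0,-0.0016],"fingers":0.8},{"linear":[-0.074,0.17,0.067],"dr":[0,0,-0.0016],"fingers":0.8},{"linear":[-0.074,0.17,0.067],"dr":[0,0,-0.0016],"fingers":0.8},{"linear":[-0.074,0.17,0.067],"dr":[0,0,-0.0016],"fingers":0.8}]'

```text
clock: 2.4
ee_pos: [0.6309, -0.0753, 0.2693]
eef_rot: [3.141, -0.001, 0.925]
contact_force: [0.1, -0.0, -0.4]
width: 0.0749
gripper_force: 0.0
```

```bash
python3 - <<'E'
from h import *
d=cam("top"); e=cam("side")
a=cv2.resize(d["bgr"][120:245,260:400],None,fx=2.8,fy=2.8); b=cv2.resize(e["bgr"][170:340,220:400],None,fx=2.2,fy=2.2)
h=min(len(a),len(b)); cv2.imwrite("pics/hov1.png",np.hstack([a[:h],b[:h]]))
E
python3 go.py .631,-.0785,.0115,52.7
```

```text
2.5 [ 0.631  -0.0748  0.2697] [ 1.7996e+02 -8.0000e-02  5.3060e+01] w 0.0753 F [-0.28  0.3  -0.06]
.631,-.0785,.0115,52.7 [-0.003, 0.0022, 0.0592] [0.0007, -0.0014, 0.0064]
```

View pics/hov1.png

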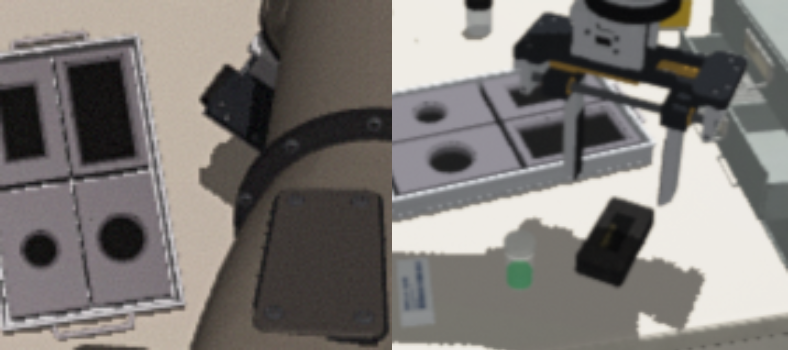

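The side crop shows the open fingers (tips at 573,175 and 668,200) straddling the case at (615,240). They clear the tray, the vial and the cabinet. Descending.

Converted, 0.006 rad / 3.1416 = 0.0019.

Request:
step_arm --plan '[{"linear":[-0.003,0.002,0.02],"dr":[0,0,0.0019],"fingers":0.8},{"linear":[-0.003,0.002,0.045],"dr":[0,0,0.0019],"fingers":0.8},{"linear":[-0.003,0.002,0.059],"dr":[0,0,0.0019],"fingers":0.8},{"linear":[-0.003,0.002,0.059],"dr":[0,0,0.0019],"fingers":0.6},{"linear":[-0.003,0.002,0.059],"dr":[0,0,0.0019],"fingers":0.3},{"linear":[-0.003,0.002,0.059],"dr":[0,0,0.0019],"fingers":0.3},{"linear":[-0.003,0.002,0.059],"dr":[0,0,0.0019],"fingers":0.3},{"linear":[-0.003,0.002,0.059],"dr":[0,0,0.0019],"fingers":0.3}]' --force 15

```text
clock: 3.5
ee_pos: [0.6309, -0.0796, 0.2102]
eef_rot: [3.141, -0.001, 0.919]
contact_force: [-1.0, 0.3, 7.1]
width: 0.0438
gripper_force: 15.0
```

```bash
python3 go.py .629,.073,.09,7.1 .629,.073,.06,7.1
```

```text
3.5 [ 0.6309 -0.0796  0.2102] [ 1.7997e+02 -4.0000e-02  5.2640e+01] w 0.0438 F [-0.96  0.26  7.09]
.629,.073,.09,7.1 [0.1202, -0.0941, -0.0788] [0.0003, -0.0008, 0.7948]
.629,.073,.06,7.1 [0.1202, -0.0941, -0.0488] [0.0003, -0.0008, 0.7948]
```

Converted, 0.795 rad / 3.1416 = 0.2531.

Request:
step_arm --plan '[{"linear":[0,0,-0.02],"dr":[0,0,0],"fingers":0.3},{"linear":[0,0,-0.06],"dr":[0,0,0],"fingers":0.3},{"linear":[0.03,-0.02,-0.079],"dr":[0,0,0.0573],"fingers":0.3},{"linear":[0.07,-0.05,-0.079],"dr":[0,0,0.1146],"fingers":0.3},{"linear":[0.1,-0.08,-0.079],"dr":[0,0,0.1719],"fingers":0.3},{"linear":[0.12,-0.094,-0.079],"dr":[0,0,0.2292],"fingers":0.3},{"linear":[0.12,-0.094,-0.079],"dr":[0,0,0.2531],"fingers":0.3},{"linear":[0.12,-0.094,-0.075],"dr":[0,0,0.2531],"fingers":0.3},{"linear":[0.12,-0.094,-0.06],"dr":[0,0,0.2531],"fingers":0.3},{"linear":[0.12,-0.094,-0.055],"dr":[0,0,0.2531],"fingers":0.3}]'

```text
clock: 4.75
ee_pos: [0.6284, 0.0723, 0.2634]
eef_rot: [-3.142, 0.001, 0.124]
contact_force: [-0.3, 0.2, 0.5]
width: 0.0438
gripper_force: 15.0
```

```bash
python3 go.py .629,.073,.0255,7.1; python3 - <<'E'
from h import *
e=cam("side"); d=cam("top")
a=cv2.resize(d["bgr"][120:245,230:370],None,fx=2.8,fy=2.8); b=cv2.resize(e["bgr"][120:290,190:370],None,fx=2.2,fy=2.2)
h=min(len(a),len(b)); cv2.imwrite("pics/pl1.png",np.hstack([a[:h],b[:h]]))
E
```

```text
4.75 [0.6284 0.0723 0.2634] [-1.7999e+02  8.0000e-02  7.1100e+00] w 0.0438 F [-0.3   0.22  0.46]
.629,.073,.0255,7.1 [0.0008, -0.0006, 0.0389] [-0.0001, 0.0015, 0.0001]
```

View pics/pl1.png

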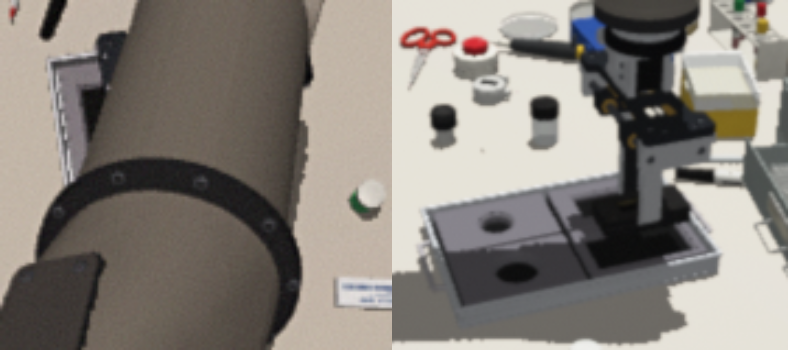

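The side crop shows the case held level at about (645,215), above and aligned with the large rectangular pocket. Lowering slowly.

Converted, 0.001 rad / 3.1416 = 0.0003.

Request:
step_arm --plan '[{"linear":[0.001,-0.001,0.01],"dr":[0,0.0003,0],"fingers":0.3},{"linear":[0.001,-0.001,0.02],"dr":[0,0.0003,0],"fingers":0.3},{"linear":[0.001,-0.001,0.026],"dr":[0,0.0003,0],"fingers":0.3},{"linear":[0.001,-0.001,0.03],"dr":[0,0.0003,0],"fingers":0.3},{"linear":[0.001,-0.001,0.033],"dr":[0,0.0003,0],"fingers":0.3},{"linear":[0.001,-0.001,0.035],"dr":[0,0.0003,0],"fingers":0.3},{"linear":[0.001,-0.001,0.037],"dr":[0,0.0003,0],"fingers":0.3},{"linear":[0.001,-0.001,0.038],"dr":[0,0.0003,0],"fingers":0.3},{"linear":[0.001,-0.001,0.0385],"dr":[0,0.0003,0],"fingers":0.3},{"linear":[0.001,-0.001,0.0385],"dr":[0,0.0003,0],"fingers":0.3}]'

```text
clock: 6.1
ee_pos: [0.6296, 0.0739, 0.226]
eef_rot: [3.142, -0.001, 0.124]
contact_force: [-0.7, -0.2, -0.8]
width: 0.0438
gripper_force: 15.0
```

```bash
python3 go.py .629,.073,.0252,7.1
```

```text
6.1 [0.6296 0.0739 0.226 ] [ 1.80e+02 -6.00e-02  7.09e+00] w 0.0438 F [-0.66 -0.25 -0.77]
.629,.073,.0252,7.1 [-0.0008, 0.0008, 0.0018] [0.0, -0.001, -0.0001]
```

Request:
step_arm --plan '[{"linear":[0,0,0.0005],"dr":[0,0,0],"fingers":0.3},{"linear":[0,0,0.001],"dr":[0,0,0],"fingers":0.3},{"linear":[0,0,0.0015],"dr":[0,0,0],"fingers":0.3},{"linear":[0,0,0.002],"dr":[0,0,0],"fingers":0.3},{"linear":[0,0,0.002],"dr":[0,0,0],"fingers":0.3}]'

```text
clock: 6.72
ee_pos: [0.6297, 0.0739, 0.2242]
eef_rot: [-3.141, -0.001, 0.124]
contact_force: [-1.8, 0.2, 3.9]
width: 0.0439
gripper_force: 15.0
```

Request:
step_arm --plan '[{"linear":[0,0,0],"dr":[0,0,0],"fingers":0.55},{"linear":[0,0,0],"dr":[0,0,0],"fingers":0.55},{"linear":[0,0,0],"dr":[0,0,0],"fingers":0.55},{"linear":[0,0,-0.01],"dr":[0,0,0],"fingers":0.55},{"linear":[0,0,-0.05],"dr":[0,0,0],"fingers":0.55},{"linear":[0,0,-0.09],"dr":[0,0,0],"fingers":0.55},{"linear":[0,0,-0.09],"dr":[0,0,0],"fingers":0.55}]'

```text
clock: 7.6
ee_pos: [0.6304, 0.0736, 0.3174]
eef_rot: [-3.141, -0.006, 0.124]
contact_force: [0.6, -1.0, -1.1]
width: 0.0517
gripper_force: 0.0
```

```bash
python3 go.py .4443,-.1031,.08,87
```

```text
7.6 [0.6304 0.0736 0.3174] [-179.95   -0.32    7.08] w 0.0517 F [ 0.56 -1.01 -1.1 ]
.4443,-.1031,.08,87 [-0.2066, 0.1525, 0.0371] [0.0032, -0.0053, -1.3949]
```

Converted, -1.395 rad / 3.1416 = -0.444.

Request:
step_arm --plan '[{"linear":[-0.05,0.036,0],"dr":[0,0,-0.0573],"fingers":0.55},{"linear":[-0.1,0.07,0],"dr":[0,0,-0.1146],"fingers":0.55},{"linear":[-0.15,0.11,0],"dr":[0,0,-0.1719],"fingers":0.55},{"linear":[-0.2065,0.1525,0],"dr":[0,0,-0.2292],"fingers":0.55},{"linear":[-0.2065,0.1525,0],"dr":[0,0,-0.2865],"fingers":0.55},{"linear":[-0.2065,0.1525,0],"dr":[0,0,-0.3438],"fingers":0.55},{"linear":[-0.2065,0.1525,0.02],"dr":[0,0,-0.4011],"fingers":0.55},{"linear":[-0.2065,0.1525,0.037],"dr":[0.001,-0.0016,-0.444],"fingers":0.55},{"linear":[-0.2065,0.1525,0.037],"dr":[0.001,-0.0016,-0.444],"fingers":0.55},{"linear":[-0.2065,0.1525,0.037],"dr":[0.001,-0.0016,-0.444],"fingers":0.55}]'

```text
clock: 8.85
ee_pos: [0.4435, -0.1031, 0.2772]
eef_rot: [-3.138, 0.002, 1.515]
contact_force: [0.3, -0.4, -0.7]
width: 0.0518
gripper_force: 0.0
```

```bash
python3 go.py .4443,-.1031,.0095,87; python3 - <<'E'
from h import *
e=cam("side"); d=cam("top")
a=cv2.resize(d["bgr"][120:245,230:370],None,fx=2.8,fy=2.8); b=cv2.resize(e["bgr"][170:340,190:370],None,fx=2.2,fy=2.2)
h=min(len(a),len(b)); cv2.imwrite("pics/hov2.png",np.hstack([a[:h],b[:h]]))
E
```

```text
8.85 [ 0.4435 -0.1031  0.2772] [-1.7977e+02  1.0000e-01  8.6810e+01] w 0.0518 F [ 0.3  -0.4  -0.67]
.4443,-.1031,.0095,87 [0.0002, 0.0011, 0.0687] [-0.004, 0.0017, -0.0034]
```

View pics/hov2.png

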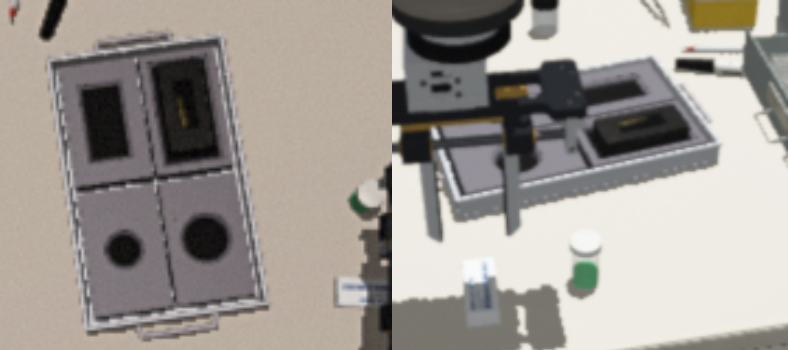

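The case sits level and centred in its pocket, at (185,110) in the top crop and (640,130) in the side crop. The fingers straddle the carton at (480,290). Descending.

Converted, -0.004 rad / 3.1416 = -0.0013.

Request:
step_arm --plan '[{"linear":[0,0.001,0.025],"dr":[-0.0013,0.0006,-0.001],"fingers":0.55},{"linear":[0,0.001,0.05],"dr":[-0.0013,0.0006,-0.001],"fingers":0.55},{"linear":[0,0.001,0.0685],"dr":[-0.0013,0.0006,-0.001],"fingers":0.55},{"linear":[0,0.001,0.0685],"dr":[-0.0013,0.0006,-0.001],"fingers":0.55},{"linear":[0,0.001,0.0685],"dr":[-0.0013,0.0006,-0.001],"fingers":0.4},{"linear":[0,0.001,0.0685],"dr":[-0.0013,0.0006,-0.001],"fingers":0.2},{"linear":[0,0.001,0.0685],"dr":[-0.0013,0.0006,-0.001],"fingers":0.2},{"linear":[0,0.001,0.0685],"dr":[-0.0013,0.0006,-0.001],"fingers":0.2}]' --force 12

```text
clock: 9.95
ee_pos: [0.4445, -0.103, 0.2089]
eef_rot: [3.141, -0.001, 1.522]
contact_force: [-1.8, 1.6, 10.9]
width: 0.0278
gripper_force: 12.0
```

```bash
python3 go.py .6187,.1535,.1,7.1
```

```text
9.95 [ 0.4445 -0.103   0.2089] [ 1.7995e+02 -4.0000e-02  8.7190e+01] w 0.0278 F [-1.75  1.63 10.94]
.6187,.1535,.1,7.1 [0.2648, 0.1615, -0.0897] [0.0002, -0.0013, 1.3978]
```

Converted, 1.398 rad / 3.1416 = 0.445.

Request:
step_arm --plan '[{"linear":[0,0,-0.015],"dr":[0,0,0],"fingers":0.2},{"linear":[0,0,-0.06],"dr":[0,0,0.0318],"fingers":0.2},{"linear":[0.03,0.02,-0.09],"dr":[0,0,0.0891],"fingers":0.2},{"linear":[0.075,0.045,-0.09],"dr":[0,0,0.1464],"fingers":0.2},{"linear":[0.12,0.075,-0.09],"dr":[0,0,0.2037],"fingers":0.2},{"linear":[0.165,0.1,-0.09],"dr":[0,0,0.261],"fingers":0.2},{"linear":[0.21,0.13,-0.09],"dr":[0,0,0.3183],"fingers":0.2},{"linear":[0.245,0.15,-0.09],"dr":[0,0,0.3756],"fingers":0.2},{"linear":[0.265,0.1615,-0.09],"dr":[0,0,0.4265],"fingers":0.2},{"linear":[0.265,0.1615,-0.09],"dr":[0,0,0.445],"fingers":0.2}]'

```text
clock: 11.2
ee_pos: [0.6189, 0.156, 0.299]
eef_rot: [3.141, -0.0, 0.123]
contact_force: [-0.6, -0.9, -0.5]
width: 0.0275
gripper_force: 12.0
```

```bash
python3 go.py .6187,.1535,.055,7.1
```

```text
11.2 [0.6189 0.156  0.299 ] [179.99  -0.     7.05] w 0.0275 F [-0.59 -0.91 -0.52]
.6187,.1535,.055,7.1 [-0.0005, 0.0024, 0.045] [0.0002, -0.0, -0.0009]
```

Request:
step_arm --plan '[{"linear":[0,0.001,0.02],"dr":[0,0,0],"fingers":0.2},{"linear":[0,0.001,0.035],"dr":[0,0,0],"fingers":0.2},{"linear":[0,0.001,0.045],"dr":[0,0,0],"fingers":0.2},{"linear":[0,0.001,0.045],"dr":[0,0,0],"fingers":0.2}]'

```text
clock: 11.7
ee_pos: [0.6184, 0.1523, 0.2526]
eef_rot: [-3.141, 0.001, 0.123]
contact_force: [0.2, 0.1, -0.6]
width: 0.0279
gripper_force: 12.0
```

```bash
python3 - <<'E'
from h import *
e=cam("side"); d=cam("top")
a=cv2.resize(d["bgr"][120:245,230:370],None,fx=2.8,fy=2.8); b=cv2.resize(e["bgr"][120:290,190:370],None,fx=2.2,fy=2.2)
h=min(len(a),len(b)); cv2.imwrite("pics/pl2.png",np.hstack([a[:h],b[:h]]))
E
python3 go.py .6187,.1535,.0245,7.1
```

```text
11.8 [0.6188 0.1524 0.2536] [-179.98   -0.      7.08] w 0.0282 F [ 0.66 -0.3  -0.42]
.6187,.1535,.0245,7.1 [0.0001, -0.0011, 0.0301] [-0.0004, -0.0001, -0.0004]
```

View pics/pl2.png

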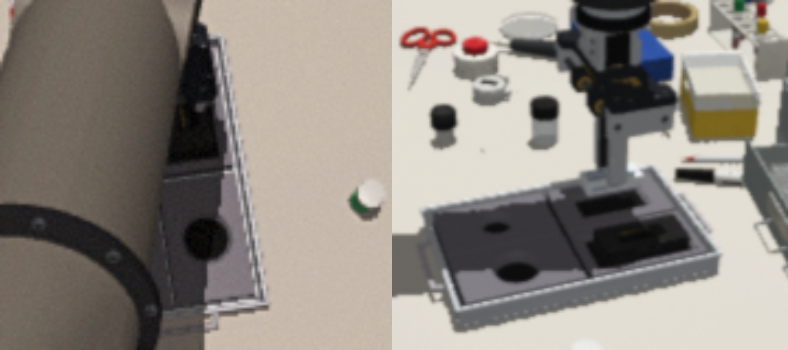

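The side crop shows the carton held level at about (612,183), above the small rectangular pocket. Lowering.

Request:
step_arm --plan '[{"linear":[0,-0.001,0.008],"dr":[0,0,0],"fingers":0.2},{"linear":[0,-0.001,0.015],"dr":[0,0,0],"fingers":0.2},{"linear":[0,-0.001,0.02],"dr":[0,0,0],"fingers":0.2},{"linear":[0,-0.001,0.024],"dr":[0,0,0],"fingers":0.2},{"linear":[0,-0.001,0.026],"dr":[0,0,0],"fingers":0.2},{"linear":[0,-0.001,0.0275],"dr":[0,0,0],"fingers":0.2},{"linear":[0,-0.001,0.0285],"dr":[0,0,0],"fingers":0.2},{"linear":[0,-0.001,0.0285],"dr":[0,0,0],"fingers":0.2}]'

```text
clock: 12.8
ee_pos: [0.6185, 0.1537, 0.2249]
eef_rot: [-3.141, 0.0, 0.124]
contact_force: [0.4, -0.7, -0.3]
width: 0.0276
gripper_force: 12.0
```

Request:
step_arm --plan '[{"linear":[0,0,0.0005],"dr":[0,0,0],"fingers":0.2},{"linear":[0,0,0.001],"dr":[0,0,0],"fingers":0.2},{"linear":[0,0,0.001],"dr":[0,0,0],"fingers":0.2}]'

```text
clock: 13.18
ee_pos: [0.6185, 0.1537, 0.224]
eef_rot: [-3.141, -0.0, 0.124]
contact_force: [-1.1, -0.1, 2.2]
width: 0.0279
gripper_force: 12.0
```

Request:
step_arm --plan '[{"linear":[0,0,0],"dr":[0,0,0],"fingers":0.42},{"linear":[0,0,0],"dr":[0,0,0],"fingers":0.42},{"linear":[0,0,0],"dr":[0,0,0],"fingers":0.42},{"linear":[0,0,-0.01],"dr":[0,0,0],"fingers":0.42},{"linear":[0,0,-0.05],"dr":[0,0,0],"fingers":0.42},{"linear":[0,0,-0.1],"dr":[0,0,0],"fingers":0.5},{"linear":[0,0,-0.1],"dr":[0,0,0],"fingers":0.5}]'

```text
clock: 14.05
ee_pos: [0.6195, 0.1533, 0.328]
eef_rot: [-3.14, -0.005, 0.123]
contact_force: [0.3, -0.7, -0.4]
width: 0.0469
gripper_force: 0.0
```

```bash
python3 go.py .4525,.3595,.08,97.1
```

```text
14.05 [0.6195 0.1533 0.328 ] [-179.89   -0.3     7.07] w 0.0469 F [ 0.29 -0.67 -0.37]
.4525,.3595,.08,97.1 [-0.1406, -0.2251, 0.0487] [0.0026, -0.0055, -1.5713]
```

Converted, -0.005 rad / 3.1416 = -0.0016.

Request:
step_arm --plan '[{"linear":[-0.03,-0.05,0],"dr":[0,0,-0.0573],"fingers":0.62},{"linear":[-0.06,-0.1,0],"dr":[0,0,-0.1146],"fingers":0.62},{"linear":[-0.09,-0.15,0],"dr":[0,0,-0.1719],"fingers":0.62},{"linear":[-0.12,-0.19,0],"dr":[0,0,-0.2292],"fingers":0.62},{"linear":[-0.14,-0.22,0],"dr":[0,0,-0.2865],"fingers":0.62},{"linear":[-0.1405,-0.225,0],"dr":[0,0,-0.3438],"fingers":0.62},{"linear":[-0.1405,-0.225,0.02],"dr":[0,0,-0.4011],"fingers":0.62},{"linear":[-0.1405,-0.225,0.04],"dr":[0.001,-0.0016,-0.4584],"fingers":0.62},{"linear":[-0.1405,-0.225,0.0485],"dr":[0.001,-0.0016,-0.5001],"fingers":0.62},{"linear":[-0.1405,-0.225,0.0485],"dr":[0.001,-0.0016,-0.5001],"fingers":0.62}]'

```text
clock: 15.3
ee_pos: [0.4512, 0.3592, 0.2749]
eef_rot: [-3.135, 0.002, 1.694]
contact_force: [-0.5, 0.1, -0.5]
width: 0.0582
gripper_force: 0.0
```

```bash
python3 - <<'E'
from h import *
e=cam("side"); d=cam("top")
a=cv2.resize(d["bgr"][120:245,180:320],None,fx=2.8,fy=2.8); b=cv2.resize(e["bgr"][110:280,160:340],None,fx=2.2,fy=2.2)
h=min(len(a),len(b)); cv2.imwrite("pics/hov3.png",np.hstack([a[:h],b[:h]]))
E
python3 go.py .4525,.3595,.022,97.1
```

```text
15.4 [0.4515 0.3594 0.2757] [-1.7971e+02  5.0000e-02  9.6890e+01] w 0.0582 F [ 0.08 -0.76  0.77]
.4525,.3595,.022,97.1 [-0.0, 0.0013, 0.0547] [-0.0051, 0.0009, -0.0036]
```

View pics/hov3.png

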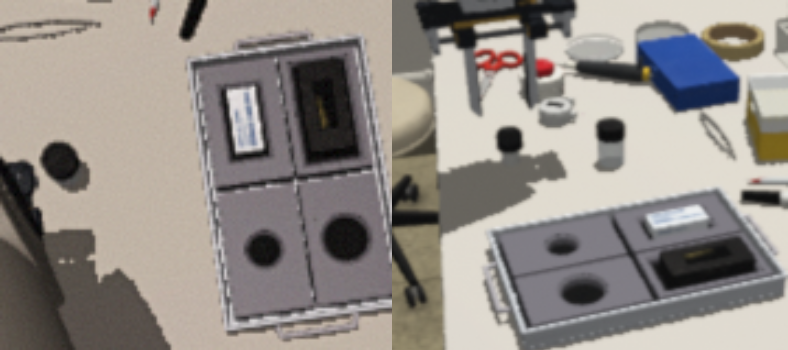

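The case (325,110) and the carton (243,120) are both seated in their pockets. In the side crop the finger pair (475–530,105) is above the eyepiece at (510,140). Descending onto the head.

Converted, -0.005 rad / 3.1416 = -0.0016.

Request:
step_arm --plan '[{"linear":[0,0.001,0.02],"dr":[-0.0016,0.0003,-0.001],"fingers":0.62},{"linear":[0,0.001,0.04],"dr":[-0.0016,0.0003,-0.001],"fingers":0.62},{"linear":[0,0.001,0.054],"dr":[-0.0016,0.0003,-0.001],"fingers":0.62},{"linear":[0,0.001,0.054],"dr":[-0.0016,0.0003,-0.001],"fingers":0.62},{"linear":[0,0.001,0.054],"dr":[-0.0016,0.0003,-0.001],"fingers":0.48},{"linear":[0,0.001,0.054],"dr":[-0.0016,0.0003,-0.001],"fingers":0.4},{"linear":[0,0.001,0.054],"dr":[-0.0016,0.0003,-0.001],"fingers":0.28},{"linear":[0,0.001,0.054],"dr":[-0.0016,0.0003,-0.001],"fingers":0.28},{"linear":[0,0.001,0.054],"dr":[-0.0016,0.0003,-0.001],"fingers":0.28}]' --force 12

```text
clock: 16.52
ee_pos: [0.4522, 0.3598, 0.2219]
eef_rot: [3.141, -0.001, 1.698]
contact_force: [0.2, 0.9, 6.0]
width: 0.0335
gripper_force: 12.0
```

```bash
python3 go.py .4902,.1372,.1,97.1
```

```text
16.525 [0.4522 0.3598 0.2219] [ 1.7998e+02 -4.0000e-02  9.7270e+01] w 0.0335 F [0.24 0.91 5.96]
.4902,.1372,.1,97.1 [-0.2255, 0.0095, -0.0773] [0.0004, -0.0006, 0.003]
```

Converted, 0.003 rad / 3.1416 = 0.001.

Request:
step_arm --plan '[{"linear":[0,0,-0.015],"dr":[0,0,0],"fingers":0.28},{"linear":[0,0,-0.05],"dr":[0,0,0],"fingers":0.28},{"linear":[-0.04,0.002,-0.077],"dr":[0,0,0],"fingers":0.28},{"linear":[-0.09,0.004,-0.077],"dr":[0,0,0],"fingers":0.28},{"linear":[-0.14,0.006,-0.077],"dr":[0,0,0],"fingers":0.28},{"linear":[-0.19,0.008,-0.077],"dr":[0,0,0],"fingers":0.28},{"linear":[-0.22,0.009,-0.077],"dr":[0,0,0],"fingers":0.28},{"linear":[-0.2255,0.0095,-0.065],"dr":[0,0,0.001],"fingers":0.28},{"linear":[-0.2255,0.0095,-0.045],"dr":[0,0,0.001],"fingers":0.28},{"linear":[-0.2255,0.0095,-0.045],"dr":[0,0,0.001],"fingers":0.28}]'

```text
clock: 17.77
ee_pos: [0.4895, 0.1377, 0.2656]
eef_rot: [-3.139, 0.001, 1.695]
contact_force: [-0.4, -0.3, -0.5]
width: 0.0334
gripper_force: 12.0
```

```bash
python3 - <<'E'
from h import *
e=cam("side")
b=cv2.resize(e["bgr"][130:280,180:350],None,fx=3.2,fy=3.2); cv2.imwrite("pics/pl3.png",b)
E
python3 go.py .4902,.1372,.0345,97.1
```

```text
17.825 [0.4898 0.1377 0.2663] [-1.7992e+02  2.0000e-02  9.7130e+01] w 0.0334 F [-0.34  0.35 -0.44]
.4902,.1372,.0345,97.1 [-0.0005, 0.0004, 0.0328] [-0.0014, 0.0004, 0.0006]
```

View pics/pl3.png

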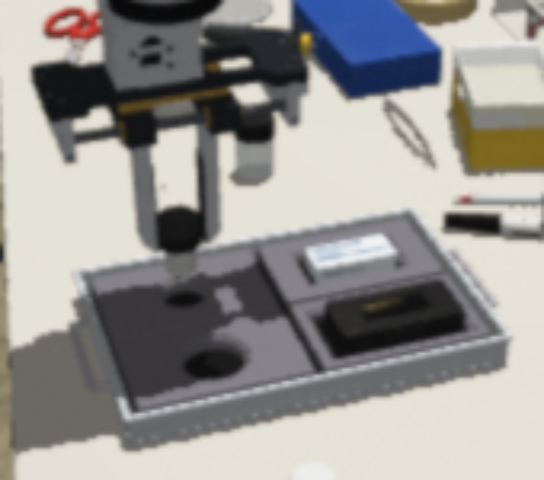

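The crop shows the eyepiece upright in the fingers at (180,240), directly above its pocket at (184,298). Lowering.

Converted, -0.001 rad / 3.1416 = -0.0003.

Request:
step_arm --plan '[{"linear":[0,0,0.008],"dr":[-0.0003,0,0],"fingers":0.28},{"linear":[0,0,0.015],"dr":[-0.0003,0,0],"fingers":0.28},{"linear":[0,0,0.021],"dr":[-0.0003,0,0],"fingers":0.28},{"linear":[0,0,0.025],"dr":[-0.0003,0,0],"fingers":0.28},{"linear":[0,0,0.028],"dr":[-0.0003,0,0],"fingers":0.28},{"linear":[0,0,0.03],"dr":[-0.0003,0,0],"fingers":0.28},{"linear":[0,0,0.0315],"dr":[-0.0003,0,0],"fingers":0.28},{"linear":[0,0,0.0325],"dr":[-0.0003,0,0],"fingers":0.28},{"linear":[0,0,0.0325],"dr":[-0.0003,0,0],"fingers":0.28}]'

```text
clock: 18.95
ee_pos: [0.49, 0.1372, 0.234]
eef_rot: [3.141, -0.0, 1.695]
contact_force: [0.3, 0.2, -0.7]
width: 0.0339
gripper_force: 12.0
```

Request:
step_arm --plan '[{"linear":[0,0,0.0005],"dr":[0,0,0],"fingers":0.28},{"linear":[0,0,0.001],"dr":[0,0,0],"fingers":0.28},{"linear":[0,0,0.0015],"dr":[0,0,0],"fingers":0.28},{"linear":[0,0,0.0015],"dr":[0,0,0],"fingers":0.28}]'

```text
clock: 19.45
ee_pos: [0.4902, 0.1372, 0.2328]
eef_rot: [3.14, -0.0, 1.695]
contact_force: [-0.7, -0.4, 5.8]
width: 0.0337
gripper_force: 12.0
```

Contact at the expected height. Releasing and retreating.

Request:
step_arm --plan '[{"linear":[0,0,0],"dr":[0,0,0],"fingers":0.5},{"linear":[0,0,0],"dr":[0,0,0],"fingers":0.5},{"linear":[0,0,0],"dr":[0,0,0],"fingers":0.5},{"linear":[0,0,-0.01],"dr":[0,0,0],"fingers":0.5},{"linear":[0,0,-0.05],"dr":[0,0,0],"fingers":0.62},{"linear":[0,0,-0.1],"dr":[0,0,0],"fingers":0.62},{"linear":[0,0,-0.1],"dr":[0,0,0],"fingers":0.62}]'

```text
clock: 20.32
ee_pos: [0.4908, 0.1371, 0.3361]
eef_rot: [3.136, -0.003, 1.694]
contact_force: [-0.1, -0.2, -0.7]
width: 0.0585
gripper_force: 0.0
```

```bash
python3 go.py .577,.334,.09,97.1
```

```text
20.325 [0.4908 0.1371 0.3361] [ 1.7966e+02 -1.6000e-01  9.7090e+01] w 0.0585 F [-0.14 -0.24 -0.72]
.577,.334,.09,97.1 [0.1846, 0.1095, 0.0482] [0.0059, -0.0028, -0.0003]
```

Converted, -0.003 rad / 3.1416 = -0.001.

Request:
step_arm --plan '[{"linear":[0.045,0.027,0],"dr":[0.001,-0.0003,0],"fingers":0.62},{"linear":[0.09,0.054,0],"dr":[0.0019,-0.001,0],"fingers":0.62},{"linear":[0.135,0.08,0],"dr":[0.0019,-0.001,0],"fingers":0.62},{"linear":[0.175,0.104,0.02],"dr":[0.0019,-0.001,0],"fingers":0.62},{"linear":[0.1845,0.1095,0.04],"dr":[0.0019,-0.001,0],"fingers":0.62},{"linear":[0.1845,0.1095,0.048],"dr":[0.0019,-0.001,0],"fingers":0.62},{"linear":[0.1845,0.1095,0.048],"dr":[0.0019,-0.001,0],"fingers":0.62}]'

```text
clock: 21.2
ee_pos: [0.5757, 0.3322, 0.2843]
eef_rot: [-3.135, 0.004, 1.693]
contact_force: [-0.0, -1.2, 0.1]
width: 0.0585
gripper_force: 0.0
```

```bash
python3 - <<'E'
from h import *
e=cam("side")
b=cv2.resize(e["bgr"][110:280,180:350],None,fx=3,fy=3); cv2.imwrite("pics/hov4.png",b)
E
python3 go.py .577,.334,.026,97.1
```

```text
21.25 [0.5759 0.3323 0.2851] [-179.7     0.18   97.  ] w 0.0582 F [ 0.15 -0.24  0.28]
.577,.334,.026,97.1 [0.0017, 0.0016, 0.0601] [-0.0052, 0.0032, -0.0017]
```

View pics/hov4.png

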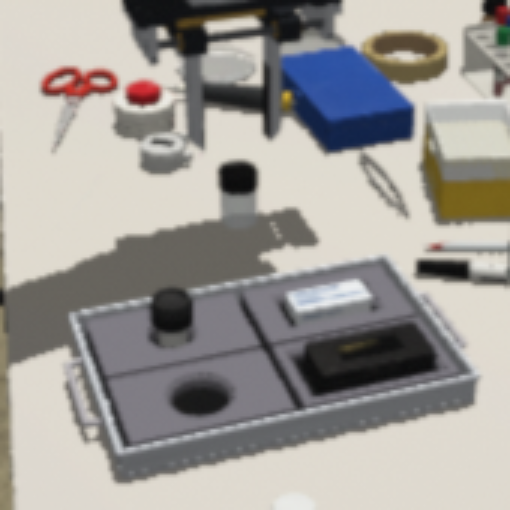

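The eyepiece stands upright in its pocket at (172,318). The open fingers (197 and 272, 140) are centred over the canister at (238,190). Descending.

Converted, -0.005 rad / 3.1416 = -0.0016.

Request:
step_arm --plan '[{"linear":[0.001,0.001,0.02],"dr":[-0.0016,0.001,-0.0006],"fingers":0.62},{"linear":[0.0015,0.0015,0.04],"dr":[-0.0016,0.001,-0.0006],"fingers":0.62},{"linear":[0.0015,0.0015,0.06],"dr":[-0.0016,0.001,-0.0006],"fingers":0.62},{"linear":[0.0015,0.0015,0.06],"dr":[-0.0016,0.001,-0.0006],"fingers":0.62},{"linear":[0.0015,0.0015,0.06],"dr":[-0.0016,0.001,-0.0006],"fingers":0.48},{"linear":[0.0015,0.0015,0.06],"dr":[-0.0016,0.001,-0.0006],"fingers":0.4},{"linear":[0.0015,0.0015,0.06],"dr":[-0.0016,0.001,-0.0006],"fingers":0.28},{"linear":[0.0015,0.0015,0.06],"dr":[-0.0016,0.001,-0.0006],"fingers":0.28},{"linear":[0.0015,0.0015,0.06],"dr":[-0.0016,0.001,-0.0006],"fingers":0.28}]' --force 15

```text
clock: 22.38
ee_pos: [0.5771, 0.3354, 0.2251]
eef_rot: [3.141, -0.001, 1.697]
contact_force: [-0.3, -0.0, 5.9]
width: 0.0354
gripper_force: 15.0
```

```bash
python3 go.py .5003,.0565,.12,97.1
```

```text
22.375 [0.5771 0.3354 0.2251] [ 1.7996e+02 -4.0000e-02  9.7210e+01] w 0.0354 F [-0.31 -0.01  5.87]
.5003,.0565,.12,97.1 [-0.2669, -0.1111, -0.0941] [0.0006, -0.0006, 0.002]
```

Converted, 0.002 rad / 3.1416 = 0.0006.

Request:
step_arm --plan '[{"linear":[0,0,-0.015],"dr":[0,0,0],"fingers":0.28},{"linear":[0,0,-0.055],"dr":[0,0,0],"fingers":0.28},{"linear":[-0.04,-0.017,-0.094],"dr":[0,0,0],"fingers":0.28},{"linear":[-0.09,-0.037,-0.094],"dr":[0,0,0],"fingers":0.28},{"linear":[-0.14,-0.058,-0.094],"dr":[0,0,0],"fingers":0.28},{"linear":[-0.19,-0.079,-0.094],"dr":[0,0,0],"fingers":0.28},{"linear":[-0.235,-0.098,-0.094],"dr":[0,0,0],"fingers":0.28},{"linear":[-0.267,-0.111,-0.094],"dr":[0,0,0.0006],"fingers":0.28},{"linear":[-0.267,-0.111,-0.07],"dr":[0,0,0.0006],"fingers":0.28},{"linear":[-0.267,-0.111,-0.05],"dr":[0,0,0.0006],"fingers":0.28}]'

```text
clock: 23.62
ee_pos: [0.5002, 0.0559, 0.2749]
eef_rot: [3.141, -0.001, 1.694]
contact_force: [0.6, -0.2, -1.0]
width: 0.0353
gripper_force: 15.0
```

```bash
python3 - <<'E'
from h import *
e=cam("side")
b=cv2.resize(e["bgr"][110:280,180:350],None,fx=3,fy=3); cv2.imwrite("pics/pl4.png",b)
E
python3 go.py .5003,.0565,.038,97.1
```

```text
23.675 [0.4995 0.0562 0.2728] [-1.799e+02 -1.000e-02  9.709e+01] w 0.0358 F [-2.78  0.44 -3.82]
.5003,.0565,.038,97.1 [0.0002, 0.0009, 0.0357] [-0.0018, -0.0001, -0.0002]
```

View pics/pl4.png

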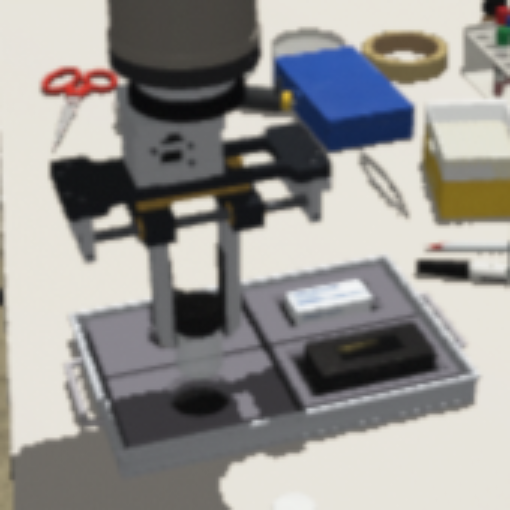

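The canister is upright at (200,340), right above the large round pocket at (200,402). Lowering.

Converted, -0.001 rad / 3.1416 = -0.0003.

Request:
step_arm --plan '[{"linear":[0,0.001,0.008],"dr":[-0.0003,0,0],"fingers":0.28},{"linear":[0,0.001,0.015],"dr":[-0.0003,0,0],"fingers":0.28},{"linear":[0,0.001,0.021],"dr":[-0.0003,0,0],"fingers":0.28},{"linear":[0,0.001,0.026],"dr":[-0.0003,0,0],"fingers":0.28},{"linear":[0,0.001,0.03],"dr":[-0.0003,0,0],"fingers":0.28},{"linear":[0,0.001,0.033],"dr":[-0.0003,0,0],"fingers":0.28},{"linear":[0,0.001,0.0345],"dr":[-0.0003,0,0],"fingers":0.28},{"linear":[0,0.001,0.0355],"dr":[-0.0003,0,0],"fingers":0.28},{"linear":[0,0.001,0.036],"dr":[-0.0003,0,0],"fingers":0.28},{"linear":[0,0.001,0.036],"dr":[-0.0003,0,0],"fingers":0.28}]'

```text
clock: 24.92
ee_pos: [0.5013, 0.0565, 0.2386]
eef_rot: [3.141, -0.0, 1.695]
contact_force: [0.2, -0.7, -0.1]
width: 0.0356
gripper_force: 15.0
```

Tip height is 39.6 mm and seating is expected at about 37 mm.

Request:
step_arm --plan '[{"linear":[0,0,0.0006],"dr":[0,0,0],"fingers":0.28},{"linear":[0,0,0.0012],"dr":[0,0,0],"fingers":0.28},{"linear":[0,0,0.0018],"dr":[0,0,0],"fingers":0.28},{"linear":[0,0,0.0024],"dr":[0,0,0],"fingers":0.28},{"linear":[0,0,0.0024],"dr":[0,0,0],"fingers":0.28}]'

```text
clock: 25.55
ee_pos: [0.5013, 0.0565, 0.2362]
eef_rot: [3.141, -0.0, 1.695]
contact_force: [-0.4, -0.3, 1.4]
width: 0.0357
gripper_force: 15.0
```

Request:
step_arm --plan '[{"linear":[0,0,0.0004],"dr":[0,0,0],"fingers":0.28},{"linear":[0,0,0.0004],"dr":[0,0,0],"fingers":0.28}]'

```text
clock: 25.8
ee_pos: [0.5014, 0.0565, 0.236]
eef_rot: [3.141, -0.0, 1.695]
contact_force: [-1.2, 0.5, 5.9]
width: 0.036
gripper_force: 15.0
```

Seated. Releasing and backing well clear.

Request:
step_arm --plan '[{"linear":[0,0,0],"dr":[0,0,0],"fingers":0.5},{"linear":[0,0,0],"dr":[0,0,0],"fingers":0.5},{"linear":[0,0,0],"dr":[0,0,0],"fingers":0.5},{"linear":[0,0,-0.01],"dr":[0,0,0],"fingers":0.5},{"linear":[0,0,-0.05],"dr":[0,0,0],"fingers":0.55},{"linear":[0,0,-0.1],"dr":[0,0,0],"fingers":0.55},{"linear":[0.05,0,-0.13],"dr":[0,0,0],"fingers":0.55},{"linear":[0.11,0,-0.14],"dr":[0,0,0],"fingers":0.55},{"linear":[0.17,0,-0.14],"dr":[0,0,0],"fingers":0.55},{"linear":[0.23,0,-0.14],"dr":[0,0,0],"fingers":0.55}]'

```text
clock: 27.05
ee_pos: [0.4721, 0.2865, 0.3769]
eef_rot: [3.14, -0.001, 1.695]
contact_force: [1.5, 0.5, 0.6]
width: 0.0515
gripper_force: 0.0
```

Request:
step_arm --plan '[{"linear":[0.05,0,0],"dr":[0,0,0],"fingers":0.55},{"linear":[0.1,0,0],"dr":[0,0,0],"fingers":0.55},{"linear":[0.13,0,0],"dr":[0,0,0],"fingers":0.55},{"linear":[0.13,0,0],"dr":[0,0,0],"fingers":0.55}]'

```text
clock: 27.55
ee_pos: [0.4556, 0.416, 0.376]
eef_rot: [3.141, 0.0, 1.698]
contact_force: [-0.3, -0.7, -0.1]
width: 0.0517
gripper_force: 0.0
```

```bash
python3 - <<'E'
from h import *
e=cam("side"); d=cam("top")
a=cv2.resize(d["bgr"][120:250,230:380],None,fx=2.6,fy=2.6); b=cv2.resize(e["bgr"][130:310,170:350],None,fx=2.2,fy=2.2)
h=min(len(a),len(b)); cv2.imwrite("pics/fin.png",np.hstack([a[:h],b[:h]])); print(bot.state()["clock"],bot.state()["ee_pos"])
E
```

```text
27.65 [0.45671441 0.41320099 0.37612032]
```

View pics/fin.png

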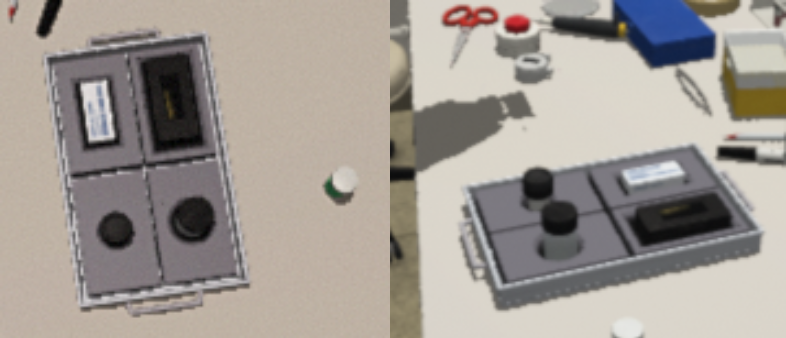

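All four parts are in their pockets: carton (97,110), case (170,100), eyepiece (115,230), canister (192,218). The two round ones are upright. The vial at (341,183) and the counter at (532,66) have not moved, and the arm is clear.

```bash
python3 -c "
from cell import bot
print(bot.hand_in())"
```

```text
the job is handed in; nothing more can be done
None
```

I put all four accessories in their matching pockets, in the order listed and with the eyepiece and canister upright, left the vial and tally counter where they were, and handed the job in at about 28 s.

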